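# Restock the laundry counter rack in reverse order

## Task

Move the four detergent bottles from the black delivery tray to the white counter rack in reverse order: the bottle in the compartment nearest the robot in the black tray goes to the compartment farthest from the robot in the white rack, the second nearest to the second farthest, and so on. Set each one down upright on the floor of its own compartment and let go of it; do not drop or topple any bottle.

Things in the scene. Friction and masses are not known exactly. Their poses are not given: they have to be found in the camera images.
- bottle_blue: blue detergent bottle, upright and loose, 105 mm tall, 0.12 to 0.24 kg: round body 46 mm across up to 80 mm, pale band round it, a shoulder, then a blue cap 28 mm across from 88 to 105 mm. Origin at the centre of its underside, z up. At the start it stands in a compartment of the black tray.
- bottle_green: green detergent bottle, upright and loose, 105 mm tall, 0.12 to 0.24 kg: round body 46 mm across up to 80 mm, pale band round it, a shoulder, then a green cap 28 mm across from 88 to 105 mm. Origin at the centre of its underside, z up. At the start it stands in a compartment of the black tray.
- bottle_yellow: yellow detergent bottle, upright and loose, 105 mm tall, 0.12 to 0.24 kg: round body 46 mm across up to 80 mm, pale band round it, a shoulder, then a yellow cap 28 mm across from 88 to 105 mm. Origin at the centre of its underside, z up. At the start it stands in a compartment of the black tray.
- bottle_purple: purple detergent bottle, upright and loose, 105 mm tall, 0.12 to 0.24 kg: round body 46 mm across up to 80 mm, pale band round it, a shoulder, then a purple cap 28 mm across from 88 to 105 mm. Origin at the centre of its underside, z up. At the start it stands in a compartment of the black tray.
- tag_blue: blue tag block, fixed to the table close against the black tray, on the tray's -y side, beside the compartment in which the blue bottle stands at the start (same x along the tray, 48 mm from the row's centre line); it stays there as a reminder of the original order. 36 mm along the row, 16 mm deep, 24 mm high; origin at the centre of its underside.
- tag_green: green tag block, fixed to the table close against the black tray, on the tray's -y side, beside the compartment in which the green bottle stands at the start (same x along the tray, 48 mm from the row's centre line); it stays there as a reminder of the original order. 36 mm along the row, 16 mm deep, 24 mm high; origin at the centre of its underside.
- tag_yellow: yellow tag block, fixed to the table close against the black tray, on the tray's -y side, beside the compartment in which the yellow bottle stands at the start (same x along the tray, 48 mm from the row's centre line); it stays there as a reminder of the original order. 36 mm along the row, 16 mm deep, 24 mm high; origin at the centre of its underside.
- tag_purple: purple tag block, fixed to the table close against the black tray, on the tray's -y side, beside the compartment in which the purple bottle stands at the start (same x along the tray, 48 mm from the row's centre line); it stays there as a reminder of the original order. 36 mm along the row, 16 mm deep, 24 mm high; origin at the centre of its underside.
- black_tray: black delivery tray that holds the four bottles at the start: fixed, 276 mm long (x, along the row), 72 mm wide (y); four square compartments 64 mm inside, centres at x = -102, -34, 34, 102 mm, y = 0; walls 4 mm, floor 5 mm thick, rim 36 mm high. Origin: centre of underside. Its +x end is farther from the robot, yaw within 0.35 rad of world x; on the robot's left or right.
- white_rack: white counter rack, empty at the start, the place to fill: fixed, 276 mm long (x, along the row), 72 mm wide (y); four square compartments 64 mm inside, centres at x = -102, -34, 34, 102 mm, y = 0; walls 4 mm, floor 5 mm thick, rim 36 mm high. Origin: centre of underside. Its +x end is farther from the robot, yaw within 0.35 rad of world x; on the robot's left or right.

How it is judged:
At the end, for the whole second after the job is handed in: Each bottle stands upright (within 0.12 rad), at rest (below 0.02 m/s), on the floor of the white rack, within 15 mm along each axis of the centre of its compartment: the one whose x is minus the x, along the black tray, of the compartment it started in (where the tag of its colour stands) (((x of tag_blue in the frame of black_tray between -0.117 and -0.087 m and x of bottle_blue in the frame of white_rack between 0.087 and 0.117 m) or (x of tag_blue in the frame of black_tray between -0.049 and -0.019 m and x of bottle_blue in the frame of white_rack between 0.019 and 0.049 m) or (x of tag_blue in the frame of black_tray between 0.019 and 0.049 m and x of bottle_blue in the frame of white_rack between -0.049 and -0.019 m) or (x of tag_blue in the frame of black_tray between 0.087 and 0.117 m and x of bottle_blue in the frame of white_rack between -0.117 and -0.087 m)) and y of bottle_blue in the frame of white_rack between -0.015 and 0.015 m and z of bottle_blue in the frame of white_rack between 0 and 0.011 m and angle between each of bottle_blue, bottle_green, bottle_yellow, bottle_purple's own z axis and vertical below 0.12 rad and linear speed of each of bottle_blue, bottle_green, bottle_yellow, bottle_purple below 0.02 m/s and ((x of tag_green in the frame of black_tray between -0.117 and -0.087 m and x of bottle_green in the frame of white_rack between 0.087 and 0.117 m) or (x of tag_green in the frame of black_tray between -0.049 and -0.019 m and x of bottle_green in the frame of white_rack between 0.019 and 0.049 m) or (x of tag_green in the frame of black_tray between 0.019 and 0.049 m and x of bottle_green in the frame of white_rack between -0.049 and -0.019 m) or (x of tag_green in the frame of black_tray between 0.087 and 0.117 m and x of bottle_green in the frame of white_rack between -0.117 and -0.087 m)) and y of bottle_green in the frame of white_rack between -0.015 and 0.015 m and z of bottle_green in the frame of white_rack between 0 and 0.011 m and ((x of tag_yellow in the frame of black_tray between -0.117 and -0.087 m and x of bottle_yellow in the frame of white_rack between 0.087 and 0.117 m) or (x of tag_yellow in the frame of black_tray between -0.049 and -0.019 m and x of bottle_yellow in the frame of white_rack between 0.019 and 0.049 m) or (x of tag_yellow in the frame of black_tray between 0.019 and 0.049 m and x of bottle_yellow in the frame of white_rack between -0.049 and -0.019 m) or (x of tag_yellow in the frame of black_tray between 0.087 and 0.117 m and x of bottle_yellow in the frame of white_rack between -0.117 and -0.087 m)) and y of bottle_yellow in the frame of white_rack between -0.015 and 0.015 m and z of bottle_yellow in the frame of white_rack between 0 and 0.011 m and ((x of tag_purple in the frame of black_tray between -0.117 and -0.087 m and x of bottle_purple in the frame of white_rack between 0.087 and 0.117 m) or (x of tag_purple in the frame of black_tray between -0.049 and -0.019 m and x of bottle_purple in the frame of white_rack between 0.019 and 0.049 m) or (x of tag_purple in the frame of black_tray between 0.019 and 0.049 m and x of bottle_purple in the frame of white_rack between -0.049 and -0.019 m) or (x of tag_purple in the frame of black_tray between 0.087 and 0.117 m and x of bottle_purple in the frame of white_rack between -0.117 and -0.087 m)) and y of bottle_purple in the frame of white_rack between -0.015 and 0.015 m and z of bottle_purple in the frame of white_rack between 0 and 0.011 m); the robot touches nothing.
It fails at once if a bottle is toppled (angle between any of bottle_blue, bottle_green, bottle_yellow, bottle_purple's own z axis and vertical above 0.8 rad).
It fails at once if a bottle is dropped or thrown (falls freely more than about 25 mm) ((linear speed of bottle_blue above 0.7 m/s and contact force between the fingers and bottle_blue below 0.05 N) or (linear speed of bottle_green above 0.7 m/s and contact force between the fingers and bottle_green below 0.05 N) or (linear speed of bottle_yellow above 0.7 m/s and contact force between the fingers and bottle_yellow below 0.05 N) or (linear speed of bottle_purple above 0.7 m/s and contact force between the fingers and bottle_purple below 0.05 N)).
It also fails if it takes over 125 s, if anything falls off the work surface, if the arm or the gripper's body presses on something with over 40 N, if the wrist force passes 120 N, or if a joint passes its speed limit or range.

## Robot

A 7-joint arm with a two-finger parallel gripper is mounted at the origin on the work surface. World frame = base frame: x ahead of the robot, y to its left, z up, the work surface at z = 0. Lengths are in m, angles in rad, forces in N, time in s.
With the tool pointing down it reaches from about 0.4 to 0.85 m from the base axis. Payload 10.4 kg.
Tool frame: the origin (TCP) lies at the very end of the fingers, on their centre line; the grasp point (between the pads) lies 19 mm behind it; z points along the fingers, y is the line along which they close (so a half turn about z gives the same grasp; the last joint's range is limited). The gripper opens to 85 mm and grips with 20 to 120 N. Pads are 22 mm wide; open, the fingers measure 114 mm over their backs; the gripper's body (76 mm by 85 mm) begins 54 mm behind the grasp point. The pads swing forward as they close: fully open they stand 13 mm farther back than shut.
Start: joints at [1.147, 0.332, -0.065, 1.46, 0.022, 1.35, -0.088], TCP at [0.244, -0.575, 0.193] pointing down, gripper open.
Joint ranges: [-2.6, 2.6], [-0.5, 2.12], [-1.47, 1.34], [0.16, 2.42], [-1.27, 4.41], [0.06, 2.06], [-2.6, 2.6]. Speed limits (rad/s): [2.22, 2.22, 2.79, 2.79, 3.14, 3.14, 3.14].

## Interface

Orientations are given as a unit quaternion [x, y, z, w].
In Python, from workcell import manip, optics gives the robot as it stands.
- The arm moves only by the tool jog_arm, never from a script. Its arguments are lists of equal length, an entry for each row: "dr": the turn, a rotation vector about the tool's x, y, z normalised to -1 to 1, where 1 is 4 degrees, a list of three; "translation": the shift along the tool's x, y, z normalised to -1 to 1, where 1 is 0.025 m, a list of three; "jaw": the opening, from 0 (shut) to 1 (fully open). A call has 1 to 10 rows; each row shifts and turns the commanded pose from where the row before left it, along the tool's axes as they then stand; what a row does not reach is not made up. A row lasts 1/10 s, in which the tool goes at most 50 mm and 8.59 degrees, less where a joint would pass 70% of its speed; a pose out of reach is approached as far as the arm can. A call with a number of a shift or a turn outside -1 to 1 is refused whole. A call with a gripper value outside its range is refused whole. The fingers move at their own pace and stop on an object; "squeeze" is the grip in N (left out, the last holds). Time passes only in rows, so rows that do not move let the fingers close. It gives the time, the measured TCP pose, the force, the opening and the grip force at its end, in the units of the state.
- manip.get_obs(): the state, without advancing time (a new reading comes with each control period).
- optics.camera(name): name is "side" or "top"; returns a dict with "color" (420x560x3 uint8, red, green, blue), "mtx" (3x3 intrinsics, pixels), "R" (3x3) and "t" (3): a world point X has camera coordinates R X + t. Camera axes: x right, y down, z forward; pixel columns grow to the right and rows downward; lengths in m; the calibration is good to about 2 mm. A picture is of the moment at which its call begins. There is no depth.
- manip.hand_in(): hands the job in; it is judged then, once.
The state is a dict: "clock": time; "joint_pos": joint angles; "joint_velocities": joint speeds; "tau": joint torques, N m; "position": TCP position; "ee_rot": TCP orientation; "ft_force": force on the tool from outside, world axes, zero at the start; "torque": the same for the moment, N m; "grip_width": opening from 0.0 (shut) to 1.0 (fully open); "grasp_force": force on a finger pad.
Only numpy, scipy, OpenCV 4.12 (cv2) and the standard library are available. Lean on these libraries where they do the work, as an engineer would, in place of code of your own. Each camera call takes 0.05 s, during which the arm holds its last target. There are 200 camera calls.

## Working session

There is one attempt and no reset: what is moved stays moved. The work goes in short steps, Python scripts to look and compute and a tool call to move; the robot and the scene stay as the last step left them, time stands still between calls to the robot, and variables do not carry over. Pictures are saved under pics/ and viewed, at most 14 in all, crops included, and the job is handed in when it is done.

Besides the shell and the picture viewer there is one more tool, called after "Emit:" as a command line: name --argument value ..., lists and objects as JSON in quotes. jog_arm: Moves the arm, as the interface text tells. Scaled input: -1 to 1 covers 0.025 m each way for a shift and 4 degrees each way for a turn. Its arguments: {"type":"object","properties":{"dr":{"type":"array","items":{"type":"array","items":{"type":"number"}}},"translation":{"type":"array","items":{"type":"array","items":{"type":"number"}}},"jaw":{"type":"array","items":{"type":"number"}},"squeeze":{"type":"number"}},"required":["dr","translation","jaw"]}

```bash
mkdir -p pics; python3 - <<'E'
from workcell import manip, optics
import cv2
o=manip.get_obs()
for k in('clock','position','ee_rot','grip_width','joint_pos'):print(k,o[k])
for n in('top','side'):
    c=optics.camera(n);cv2.imwrite(f'pics/{n}0.png',c['color'][:,:,::-1]);print(n,c['mtx'],c['R'],c['t'])
E
```

```text
clock 0.0
position [ 0.24364847 -0.57508765  0.19181142]
ee_rot [ 9.79990853e-01  1.99041256e-01 -1.79623562e-04 -6.88624452e-04]
grip_width 0.9994619118288133
joint_pos [ 1.14740604  0.33287797 -0.06466772  1.4609427   0.0216017   1.34989059
 -0.08852205]
top [[501.77657463   0.         288.19631851]
 [  0.         501.77657463 219.92671454]
 [  0.           0.           1.        ]] [[ 2.61579613e-02 -9.99655467e-01  2.16973935e-03]
 [-9.94590111e-01 -2.62435667e-02 -1.00507639e-01]
 [ 1.00529952e-01  4.71073614e-04 -9.94933921e-01]] [-0.04259741  0.54977515  0.93244852]
side [[539.82252866   0.         286.8649921 ]
 [  0.         539.82252866 213.494664  ]
 [  0.           0.           1.        ]] [[ 0.99975014 -0.02074773  0.00831803]
 [-0.00446669 -0.55004368 -0.83512394]
 [ 0.0219022   0.83487813 -0.54999892]] [-0.5215423   0.00875827  1.27672768]
```

View pics/top0.png

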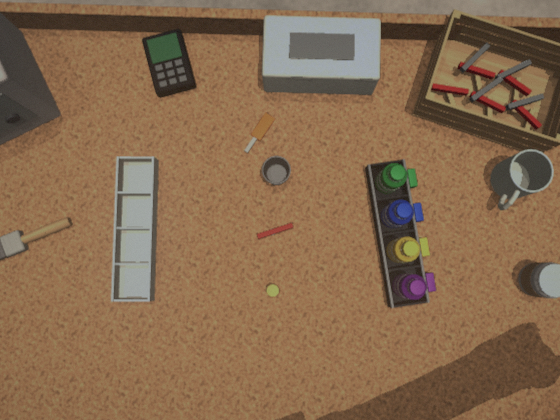

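View pics/side0.png

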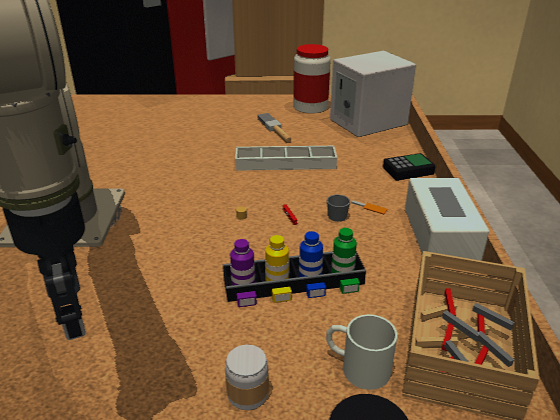

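The top view has image up = +x and left = +y. The white rack is at about (134,228) px, and the black tray at about (397,232) px on the -y side. From near to far the bottles and tags read purple (412,286), yellow (408,249), blue (401,212), green (393,176). I'll fit poses next.

```bash
cat > h.py <<'E'
import numpy as np, cv2
from scipy.optimize import minimize
from workcell import manip, optics
def proj(c,P):
    q=np.asarray(P)@c['R'].T+c['t']; q=q@c['mtx'].T; return q[:,:2]/q[:,2:]
def ray(c,uv,z):
    d=c['R'].T@np.linalg.solve(c['mtx'],[uv[0],uv[1],1]); o=-c['R'].T@c['t']
    return (o+d*(z-o[2])/d[2])[:2]
def world(p,x,y,z):
    s,k=np.sin(p[2]),np.cos(p[2]); return np.array([p[0]+k*x-s*y,p[1]+s*x+k*y,z])
def box(p): return [world(p,x,y,z) for x in(-.138,.138) for y in(-.036,.036) for z in(0,.036)]
def cyl(p,prof): return [[p[0]+r*np.cos(a),p[1]+r*np.sin(a),z] for r,z in prof for a in np.linspace(0,6.28,25)]
def sil(c,P):
    m=np.zeros((420,560),np.uint8); h=cv2.convexHull(np.round(proj(c,P)*16).astype(np.int32))
    cv2.fillConvexPoly(m,h,1,cv2.LINE_8,4); return m
def fit(cs,ms,model,p0,step):
    f=lambda p:sum(np.count_nonzero(sil(c,model(p))!=m) for c,m in zip(cs,ms))
    for _ in range(3):
        S=[p0]+[np.array(p0)+np.eye(len(p0))[i]*step[i] for i in range(len(p0))]
        r=minimize(f,p0,method='Nelder-Mead',options=dict(initial_simplex=S,xatol=1e-5,fatol=.5));p0=r.x
    return r.x,r.fun
E
python3 - <<'E'
from h import *
T=optics.camera('top');S=optics.camera('side')
def near(m,uv,r=90):
    k=np.zeros_like(m);cv2.circle(k,uv,r,1,-1);m=m*k
    n,l,st,_=cv2.connectedComponentsWithStats(m);return (l==1+np.argmax(st[1:,4])).astype(np.uint8)
def hull(m):
    o=np.zeros_like(m);cs,_=cv2.findContours(m,0,2);cv2.fillConvexPoly(o,cv2.convexHull(np.vstack(cs)),1);return o
hs={n:cv2.cvtColor(c['color'],cv2.COLOR_RGB2HSV) for n,c in(('t',T),('s',S))}
w=[hull(near(((h[...,1]<70)&(h[...,2]>95)).astype(np.uint8),uv,r)) for h,uv,r in((hs['t'],(134,228),85),(hs['s'],(287,157),60))]
p0=[*ray(T,(134,228),.03),0.]
for cs,ms in(((T,),w[:1]),((T,S),w)):print('white',fit(cs,ms,box,p0,(.01,.01,.05)),[m.sum() for m in ms])
d=(hs['t'][...,2]<60).astype(np.uint8)
print('black rect',cv2.minAreaRect(np.argwhere(near(d,(397,232),80))[:,::-1].astype(np.float32)))
for n,u in dict(purple=(414,287),yellow=(410,249),blue=(402,211),green=(395,174)).items():print(n,ray(T,u,.11))
for n,u in dict(purple=(431,282),yellow=(424,247),blue=(418,212),green=(411,178)).items():print('tag',n,ray(T,u,.024))
im=np.hstack([cv2.resize(T['color'][150:315,100:170],None,fx=3.6,fy=3.6,interpolation=3),cv2.resize(T['color'][150:315,355:445],None,fx=3.6,fy=3.6,interpolation=3)])
cv2.imwrite('pics/crop1.png',im[:,:,::-1])
print(2*np.arctan2(*manip.get_obs()['ee_rot'][1::-1]))
E
```

```text
white (array([0.52761124, 0.27183135, 0.00798611]), np.float64(580.0)) [np.uint64(5851)]
white (array([0.52727934, 0.26910853, 0.00282646]), np.float64(705.0)) [np.uint64(5851), np.uint64(2384)]
black rect ((394.0675964355469, 209.40541076660156), (95.84461212158203, 31.893404006958008), 80.53767395019531)
purple [ 0.43177356 -0.24834446]
yellow [ 0.49716726 -0.24132226]
blue [ 0.56337625 -0.22718009]
green [ 0.62885845 -0.21459542]
tag purple [ 0.43982616 -0.30226317]
tag yellow [ 0.5059268  -0.28903992]
tag blue [ 0.57300783 -0.27755639]
tag green [ 0.63902195 -0.26397393]
0.40080969918768267
```

View pics/crop1.png

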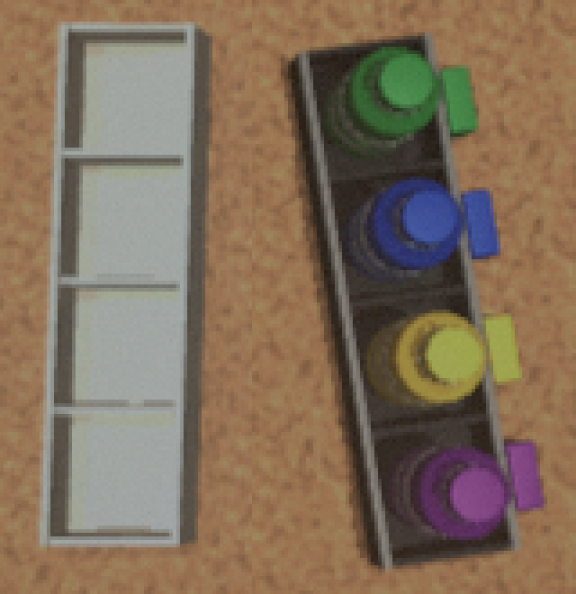

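The zoom shows the rim corners and cap tops clearly. In crop px, the white rim corners are (60,25), (196,25), (180,545), (42,545). The cap tops are green (409,80), blue (431,216), yellow (454,353) and purple (478,493).

```bash
python3 - <<'E'
from h import *
T=optics.camera('top');S=optics.camera('side')
f=lambda x,y,x0,u0:((x-x0+.5)/3.6-.5+u0,(y+.5)/3.6-.5+150)
M=np.array([[.138,.036],[.138,-.036],[-.138,-.036],[-.138,.036]])
def pose(W):
    a=M;b=W-W.mean(0);H=a.T@b;th=np.arctan2(H[0,1]-H[1,0],H[0,0]+H[1,1]);p=[*W.mean(0),th]
    e=[np.round(1e3*(W[i]-world(p,*M[i],0)[:2]),1) for i in range(4)];return np.array(p),e
for n,C,x0,u0 in(('white',[(60,25),(196,25),(180,545),(42,545)],0,100),('black',[(297,55),(432,38),(518,548),(382,567)],252,355)):
    p,e=pose(np.array([ray(T,f(*c,x0,u0),.036) for c in C]));print(n,p,e)
    if n=='white':
        for x in(-.102,-.034,.034,.102):print(x,world(p,x,0,0)[:2])
    else: B=p
    print(n,'side corners px',proj(S,[world(p,*m,.036) for m in M]).round(1).tolist())
for n,c in dict(purple=(478,493),yellow=(454,353),blue=(431,216),green=(409,80)).items():
    q=ray(T,f(*c,252,355),.11);s,k=np.sin(B[2]),np.cos(B[2]);d=q-B[:2]
    print(n,q,'in tray',np.round([k*d[0]+s*d[1],-s*d[0]+k*d[1]],4),proj(S,[[*q,.11]]).round(1))
w=S['color'][135:180,220:350];b=S['color'][215:305,210:380]
cv2.imwrite('pics/crop2.png',np.vstack([cv2.resize(w,(780,270),interpolation=3),cv2.resize(b,(780,413))[:330]])[:,:,::-1])
E
```

```text
white [0.52722336 0.26536487 0.02480242] [array([-0.9,  0.2]), array([-0.8, -0.3]), array([0.9, 0.3]), array([ 0.8, -0.2])]
-0.102 [0.42525473 0.26283528]
-0.034 [0.49323381 0.26452167]
0.034 [0.5612129  0.26620806]
0.102 [0.62919199 0.26789446]
white side corners px [[335.2, 145.6], [338.4, 157.4], [236.4, 158.8], [237.3, 146.9]]
black [ 0.53138305 -0.23583025  0.16943084] [array([-1.4,  0.3]), array([-2.4, -0.7]), array([1.6, 0.5]), array([ 2.2, -0. ])]
black side corners px [[355.9, 248.6], [366.6, 270.3], [226.6, 287.0], [223.1, 263.5]]
purple [ 0.43264122 -0.25424426] in tray [-0.1004 -0.0015] [[242.8 242.7]]
yellow [ 0.49947219 -0.24262354] in tray [-0.0326 -0.0013] [[278.3 238.8]]
blue [ 0.56588925 -0.23131247] in tray [ 0.0348 -0.0014] [[312.9 235.2]]
green [ 0.6328456  -0.22031983] in tray [ 0.1026 -0.0018] [[347.  231.7]]
```

View pics/crop2.png

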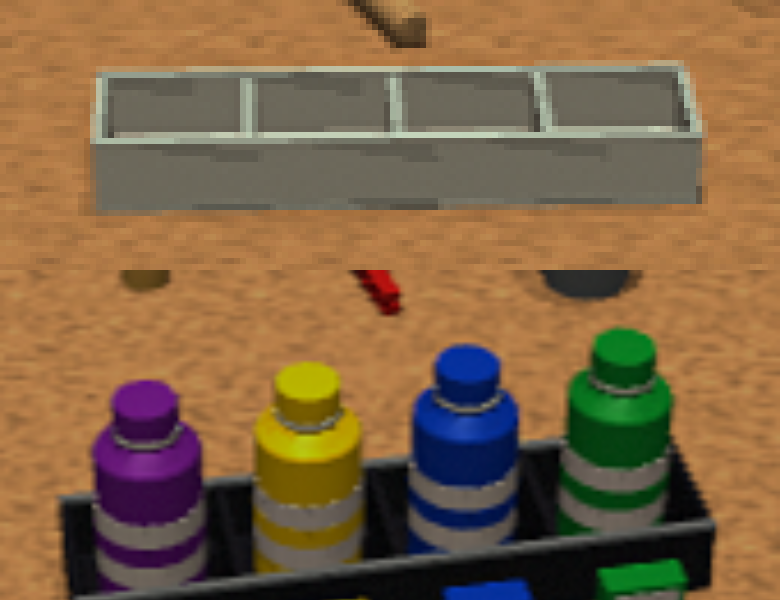

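The side view agrees with the top-view fit to about 1 px (2 mm): white rim corners at (235.5,158), (337,157.5), and caps about 1 px left of the prediction. The bottles are centred, so I'll shift x by -1 mm. I'll grasp across the row.

```bash
cat > go.py <<'E'
import sys
from h import *
from scipy.spatial.transform import Rotation as Ro
P=dict(purple=(.4316,-.2542),yellow=(.4985,-.2426),blue=(.5649,-.2313),green=(.6318,-.2203))
Wp=np.array([.5265,.2654,.0248]); Wx=dict(purple=.102,yellow=.034,blue=-.034,green=-.102)
o=manip.get_obs();R=Ro.from_quat(o['ee_rot']).as_matrix();p=o['position']
print('t',round(o['clock'],2),'pos',p.round(4),'yaw',round(np.arctan2(R[1,0],R[0,0]),4),'tilt',R[:2,2].round(4),'grip',o['grip_width'],o['grasp_force'])
for n in sys.argv[1:]:
  for k,t,psi in(('pick',P[n],.1694),('place',world(Wp,Wx[n],0,0)[:2],.0248)):
    yaw=np.arctan2(R[1,0],R[0,0]); d=np.array(t)-p[:2]
    dz=-np.degrees(psi-yaw)/4
    f=lambda a:np.round([ (d@[np.cos(a),np.sin(a)])/.025,(d@[np.sin(a),-np.cos(a)])/.025],2)
    print(n,k,np.round(t,4),'turn',round(dz,2),'xy-units at current yaw',f(yaw),'at final yaw',f(psi),'z to .12,.047:',np.round((p[2]-np.array([.12,.047]))/.025,2))
# pick->place shift expressed in pick yaw and place yaw
    if k=='place':
      d=np.array(t)-np.array(P[n]);print(n,'pick->place at yaw .0248',f(.0248))
E
python3 go.py purple yellow blue green
```

```text
t 0.3 pos [ 0.2438 -0.5753  0.1924] yaw 0.4008 tilt [-0.0002  0.0004] grip 0.997767216032462 0.0
purple pick [ 0.4316 -0.2542] turn 3.32 xy-units at current yaw [11.93 -8.9 ] at final yaw [  9.57 -11.4 ] z to .12,.047: [2.89 5.81]
purple place [0.6285 0.2679] turn 5.39 xy-units at current yaw [ 27.33 -25.05] at final yaw [ 16.22 -33.34] z to .12,.047: [2.89 5.81]
purple pick->place at yaw .0248 [  8.39 -20.68]
yellow pick [ 0.4985 -0.2426] turn 3.32 xy-units at current yaw [14.57 -8.28] at final yaw [ 12.29 -11.4 ] z to .12,.047: [2.89 5.81]
yellow place [0.5605 0.2662] turn 5.39 xy-units at current yaw [ 24.8  -26.05] at final yaw [ 13.5  -33.34] z to .12,.047: [2.89 5.81]
yellow pick->place at yaw .0248 [  2.98 -20.29]
blue pick [ 0.5649 -0.2313] turn 3.32 xy-units at current yaw [17.2  -7.66] at final yaw [ 14.98 -11.4 ] z to .12,.047: [2.89 5.81]
blue place [0.4925 0.2646] turn 5.39 xy-units at current yaw [ 22.27 -27.05] at final yaw [ 10.78 -33.34] z to .12,.047: [2.89 5.81]
blue pick->place at yaw .0248 [ -2.4 -19.9]
green pick [ 0.6318 -0.2203] turn 3.32 xy-units at current yaw [19.83 -7.02] at final yaw [ 17.69 -11.38] z to .12,.047: [2.89 5.81]
green place [0.4245 0.2629] turn 5.39 xy-units at current yaw [ 19.74 -28.05] at final yaw [  8.06 -33.34] z to .12,.047: [2.89 5.81]
green pick->place at yaw .0248 [ -7.81 -19.53]
```

Emit:
jog_arm --dr '[[0,0,0.83],[0,0,0.83],[0,0,0.83],[0,0,0.83],[0,0,0],[0,0,0],[0,0,0],[0,0,0],[0,0,0],[0,0,0]]' --translation '[[0,0,0],[0,0,0],[0,0,0],[0,0,0],[0.8,-0.95,0],[0.8,-0.95,0],[0.8,-0.95,0],[0.8,-0.95,0],[0.8,-0.95,0],[0.8,-0.95,0]]' --jaw '[1,1,1,1,1,1,1,1,1,1]' --squeeze 40

```text
clock: 1.3
position: [0.3387, -0.4137, 0.1927]
ee_rot: [0.996, 0.084, 0.0, 0.0]
ft_force: [0.5, -0.3, -1.1]
grip_width: 1.004
grasp_force: 0.0
```

Emit:
jog_arm --dr '[[0,0,0],[0,0,0],[0,0,0],[0,0,0],[0,0,0],[0,0,0],[0,0,0],[0,0,0],[0,0,0]]' --translation '[[0.8,-0.95,0],[0.8,-0.95,0],[0.8,-0.95,0],[0.8,-0.95,0],[0.8,-0.95,0],[0.77,-0.95,0],[0,0,0.4],[0,0,0],[0,0,0]]' --jaw '[1,1,1,1,1,1,1,1,1]'

```text
clock: 2.2
position: [0.431, -0.2553, 0.1824]
ee_rot: [0.996, 0.084, -0.0, 0.0]
ft_force: [0.2, 0.3, -0.1]
grip_width: 1.002
grasp_force: 0.0
```

```bash
python3 go.py purple; python3 -c "
from h import *
cv2.imwrite('pics/s1.png',optics.camera('side')['color'][:,:,::-1])"
```

```text
t 2.2 pos [ 0.431  -0.2553  0.1824] yaw 0.1676 tilt [-0.0007 -0.0001] grip 1.002458712466937 0.0
purple pick [ 0.4316 -0.2542] turn -0.03 xy-units at current yaw [ 0.03 -0.04] at final yaw [ 0.03 -0.04] z to .12,.047: [2.5  5.42]
purple place [0.6285 0.2679] turn 2.05 xy-units at current yaw [ 11.28 -19.32] at final yaw [  8.41 -20.73] z to .12,.047: [2.5  5.42]
purple pick->place at yaw .0248 [  8.39 -20.68]
```

View pics/s1.png

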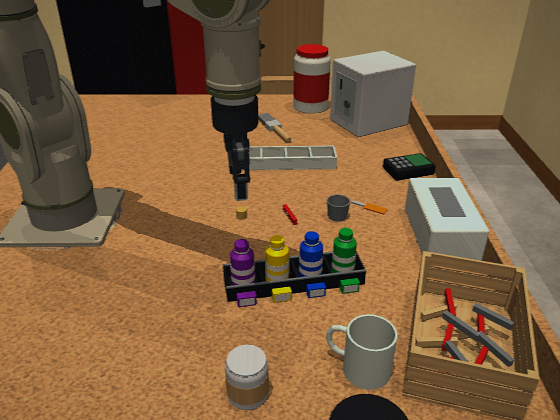

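The tip at (242,197) px lines up with the purple cap column at (242,243), so I'll descend and grip.

Emit:
jog_arm --dr '[[0,0,0],[0,0,0],[0,0,0],[0,0,0],[0,0,0],[0,0,0],[0,0,0],[0,0,0],[0,0,0]]' --translation '[[0.03,-0.04,0.7],[0,0,0.8],[0,0,0.8],[0,0,0.8],[0,0,0.8],[0,0,0.8],[0,0,0.5],[0,0,0.2],[0,0,0]]' --jaw '[1,1,1,1,1,1,1,1,1]'

```text
clock: 3.15
position: [0.4321, -0.2535, 0.0475]
ee_rot: [0.996, 0.084, -0.0, -0.0]
ft_force: [0.1, -0.2, 0.3]
grip_width: 1.001
grasp_force: 0.0
```

Emit:
jog_arm --dr '[[0,0,0],[0,0,0],[0,0,0],[0,0,0],[0,0,0],[0,0,0],[0,0,0],[0,0,0]]' --translation '[[0,0,0],[0,0,0],[0,0,0],[0,0,0],[0,0,0],[0,0,0],[0,0,0],[0,0,0]]' --jaw '[0.7,0.5,0.3,0.2,0.2,0.2,0.2,0.2]'

```text
clock: 3.95
position: [0.4345, -0.2543, 0.051]
ee_rot: [0.996, 0.084, 0.002, 0.002]
ft_force: [-4.4, 2.5, 26.6]
grip_width: 0.325
grasp_force: 35.1
```

```bash
python3 -c "
from h import *
o=manip.get_obs();print(o['position'],o['ft_force'],o['torque'],o['grip_width'],o['grasp_force'])
a=optics.camera('side')['color'][150:310,190:390];b=optics.camera('top')['color'][150:320,340:460]
cv2.imwrite('pics/g1.png',np.hstack([cv2.resize(a,(500,400)),cv2.resize(b,(282,400))])[:,:,::-1])"
```

```text
[ 0.43448009 -0.25427159  0.05095581] [-4.37145532  2.53110535 26.58076829] [0.73036479 1.2201389  0.00306507] 0.3245556628170166 35.11967490892857
```

View pics/g1.png

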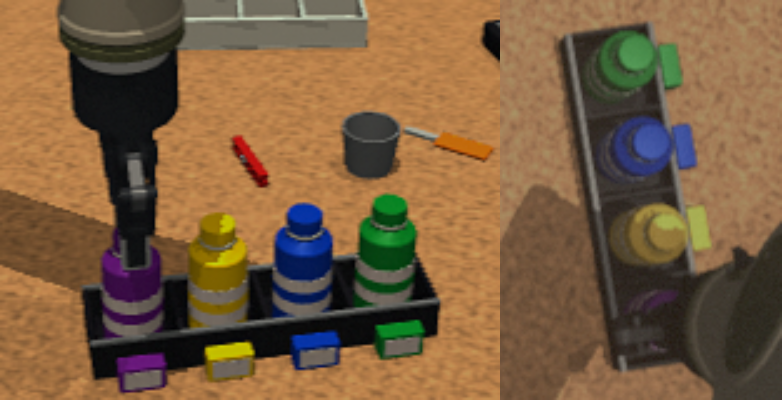

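The gripper seems to be closed on the cap and shoulder: fingertip at about (243,255) px, opening 27.6 mm. I'll check where the reported TCP should appear.

```bash
python3 -c "
from h import *
S=optics.camera('side')
print('open TCP .182+.013',proj(S,[[.431,-.2553,.1824],[.431,-.2553,.1954],[.424,-.297,.1954],[.438,-.213,.1954]]))
for z in(.051,.06,.07,.08,.09,.1):print(z,proj(S,[[.4345,-.2543,z],[.4365,-.268,z],[.438,-.278,z]]).round(1).tolist())
print('start shut',proj(S,[[.2438,-.5753,.1924]]))"
```

```text
open TCP .182+.013 [[240.33847065 210.6824412 ]
 [240.05439456 204.59189148]
 [234.73770997 217.58089686]
 [245.01368494 192.34333211]]
0.051 [[244.8, 267.2], [245.6, 271.7], [246.1, 275.1]]
0.06 [[244.7, 263.6], [245.4, 268.1], [246.0, 271.4]]
0.07 [[244.5, 259.5], [245.2, 264.0], [245.8, 267.3]]
0.08 [[244.3, 255.4], [245.0, 259.8], [245.6, 263.1]]
0.09 [[244.1, 251.2], [244.9, 255.6], [245.4, 258.9]]
0.1 [[243.9, 247.0], [244.7, 251.4], [245.2, 254.7]]
start shut [[ 81.88088999 340.26386574]]
```

Emit:
jog_arm --dr '[[0,0,0],[0,0,0],[0,0,0],[0,0,0],[0,0,0],[0,0,0]]' --translation '[[0,0,0],[0,0,0],[0,0,0],[0,0,0],[0,0,0],[0,0,0]]' --jaw '[0.45,0.6,0.8,1,1,1]'

```text
clock: 4.7
position: [0.4322, -0.2531, 0.0475]
ee_rot: [0.996, 0.084, -0.0, -0.0]
ft_force: [0.7, -0.1, 0.6]
grip_width: 1.002
grasp_force: 0.0
```

```bash
python3 -c "
from h import *
o=manip.get_obs();print(o['position'],o['ft_force'],o['grip_width'])
S=optics.camera('side');a=S['color'][150:310,190:350]
cv2.imwrite('pics/g2.png',cv2.resize(a,(600,600),interpolation=3)[:,:,::-1])
print('start near finger pred',proj(S,[[.2606,-.614,.205],[.2606,-.614,.245],[.2272,-.536,.205],[.2272,-.536,.245]]).round(1).tolist())
for z in(.047,.06,.09):
  for s in(-1,1):print(z,s,((proj(S,[[.432+.0072*-s,-.2535+.042*s,z]])-[190,150])*3.75).round())
"
```

```text
[ 0.43223117 -0.25314081  0.04745688] [ 0.73822509 -0.05778192  0.60266427] 1.0019699182059978
start near finger pred [[84.3, 356.5], [77.6, 333.1], [76.2, 311.8], [69.8, 289.1]]
0.047 -1 [[212. 498.]]
0.047 1 [[191. 395.]]
0.06 -1 [[211. 478.]]
0.06 1 [[190. 376.]]
0.09 -1 [[209. 431.]]
0.09 1 [[188. 330.]]
```

View pics/g2.png

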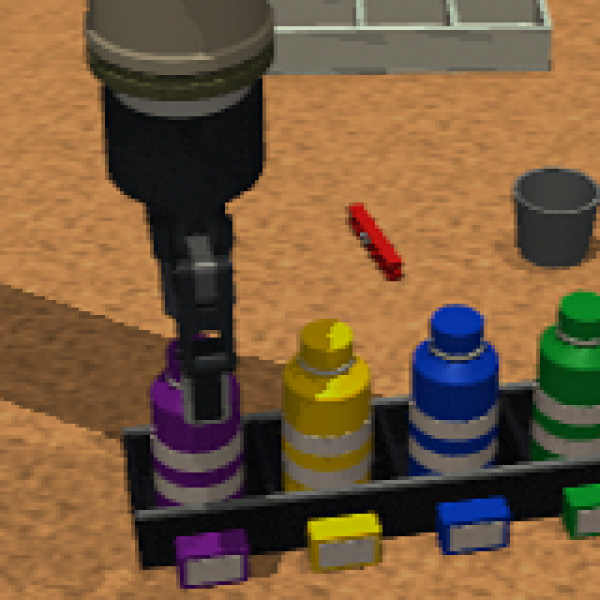

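With the jaws open, the near fingertip appears at (209,422) in the crop. That puts it at z≈0.095 m, where the reported pose implies 0.06, so the real tip is about 36 mm higher than reported. The start and mid views show the same offset. The lateral position matches. I'll correct by descending about 32 mm more, watching the force.

Emit:
jog_arm --dr '[[0,0,0],[0,0,0],[0,0,0],[0,0,0],[0,0,0]]' --translation '[[0,0,0.4],[0,0,0.4],[0,0,0.3],[0,0,0.2],[0,0,0]]' --jaw '[1,1,1,1,1]'

```text
clock: 5.25
position: [0.4318, -0.2528, 0.0141]
ee_rot: [0.996, 0.084, -0.001, -0.0]
ft_force: [-0.9, 0.1, 0.0]
grip_width: 1.003
grasp_force: 0.0
```

Emit:
jog_arm --dr '[[0,0,0],[0,0,0],[0,0,0],[0,0,0],[0,0,0],[0,0,0]]' --translation '[[0,0,0],[0,0,0],[0,0,0],[0,0,0],[0,0,0],[0,0,0]]' --jaw '[0.75,0.6,0.45,0.4,0.4,0.4]'

```text
clock: 5.85
position: [0.4328, -0.2535, 0.0157]
ee_rot: [0.996, 0.084, 0.0, 0.0]
ft_force: [-1.0, -0.0, 5.9]
grip_width: 0.531
grasp_force: 40.7
```

The opening of 45 mm confirms a body grasp. Lifting.

Emit:
jog_arm --dr '[[0,0,0],[0,0,0],[0,0,0],[0,0,0],[0,0,0.5],[0,0,0.5],[0,0,0.5],[0,0,0.56],[0,0,0],[0,0,0]]' --translation '[[0,0,-0.2],[0,0,-0.5],[0,0,-0.7],[0,0,-0.7],[0,0,-0.7],[0,0,-0.4],[0,0,0],[0,0,0],[0.2,-0.5,0],[0.3,-0.8,0]]' --jaw '[0.4,0.4,0.4,0.4,0.4,0.4,0.4,0.4,0.4,0.4]'

```text
clock: 6.85
position: [0.444, -0.2202, 0.0956]
ee_rot: [1.0, 0.012, 0.0, 0.0]
ft_force: [0.1, 0.6, -1.2]
grip_width: 0.527
grasp_force: 41.1
```

```bash
python3 go.py purple; python3 -c "
from h import *
cv2.imwrite('pics/s3.png',optics.camera('side')['color'][100:310,150:400][:,:,::-1])"
```

```text
t 6.85 pos [ 0.444  -0.2202  0.0956] yaw 0.0243 tilt [ 0.0002 -0.0003] grip 0.5273086173869248 41.0958686331287
purple pick [ 0.4316 -0.2542] turn -2.08 xy-units at current yaw [-0.53  1.35] at final yaw [-0.72  1.26] z to .12,.047: [-0.98  1.94]
purple place [0.6285 0.2679] turn -0.01 xy-units at current yaw [  7.85 -19.34] at final yaw [  7.86 -19.34] z to .12,.047: [-0.98  1.94]
purple pick->place at yaw .0248 [  8.39 -20.68]
```

View pics/s3.png

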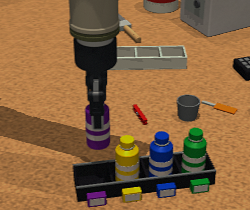

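The purple bottle is held upright and clear of the tray. Carrying it to the far compartment.

Emit:
jog_arm --dr '[[0,0,0],[0,0,0],[0,0,0],[0,0,0],[0,0,0],[0,0,0],[0,0,0],[0,0,0],[0,0,0],[0,0,0]]' --translation '[[0.39,-0.95,0],[0.39,-0.97,0],[0.39,-0.97,0],[0.39,-0.97,0],[0.39,-0.97,0],[0.39,-0.97,0],[0.39,-0.97,0],[0.39,-0.97,0],[0.39,-0.97,0],[0.39,-0.97,0]]' --jaw '[0.4,0.4,0.4,0.4,0.4,0.4,0.4,0.4,0.4,0.4]'

```text
clock: 7.9
position: [0.5354, 0.0262, 0.0955]
ee_rot: [1.0, 0.014, 0.0, -0.0]
ft_force: [-0.5, -0.8, -1.7]
grip_width: 0.529
grasp_force: 41.2
```

Emit:
jog_arm --dr '[[0,0,0],[0,0,0],[0,0,0],[0,0,0],[0,0,0],[0,0,0],[0,0,0],[0,0,0],[0,0,0],[0,0,0]]' --translation '[[0.39,-0.97,0],[0.39,-0.97,0],[0.39,-0.97,0],[0.39,-0.97,0],[0.39,-0.97,0],[0.39,-0.97,0],[0.39,-0.97,0],[0.39,-0.97,0],[0.39,-0.8,0],[0.39,-0.6,0]]' --jaw '[0.4,0.4,0.4,0.4,0.4,0.4,0.4,0.4,0.4,0.4]'

```text
clock: 8.9
position: [0.6263, 0.2584, 0.0954]
ee_rot: [1.0, 0.014, -0.0, -0.0]
ft_force: [-0.2, 0.0, -0.9]
grip_width: 0.529
grasp_force: 41.2
```

Emit:
jog_arm --dr '[[0,0,0],[0,0,0]]' --translation '[[0,-0.2,0],[0,0,0]]' --jaw '[0.4,0.4]'

```text
clock: 9.1
position: [0.6259, 0.2619, 0.0951]
ee_rot: [1.0, 0.014, -0.0, -0.0]
ft_force: [-0.7, 0.5, -1.5]
grip_width: 0.527
grasp_force: 41.2
```

```bash
python3 go.py purple; python3 -c "
from h import *
a=optics.camera('side')['color'][80:190,210:380];b=optics.camera('top')['color'][130:310,80:200]
cv2.imwrite('pics/p1.png',np.hstack([cv2.resize(a,(464,300)),cv2.resize(b,(200,300))])[:,:,::-1])"
```

```text
t 9.1 pos [0.6259 0.2619 0.0951] yaw 0.0276 tilt [-0.0008  0.0005] grip 0.5271641923263752 41.214542663656175
purple pick [ 0.4316 -0.2542] turn -2.03 xy-units at current yaw [-8.34 20.42] at final yaw [-11.14  19.04] z to .12,.047: [-1.    1.92]
purple place [0.6285 0.2679] turn 0.04 xy-units at current yaw [ 0.11 -0.24] at final yaw [ 0.11 -0.24] z to .12,.047: [-1.    1.92]
purple pick->place at yaw .0248 [  8.39 -20.68]
```

View pics/p1.png

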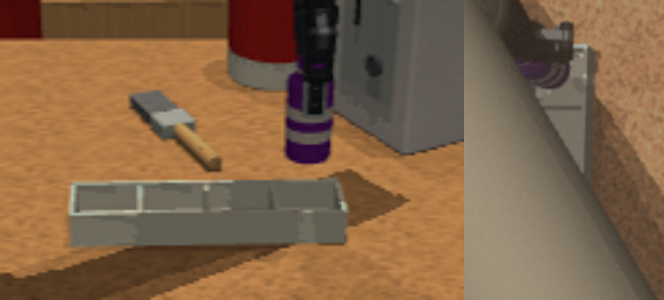

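```bash
python3 -c "
from h import *
S=optics.camera('side')
P=cyl([.6255,.262],[(.023,.0844)]);q=proj(S,P);print('pred base u',q[:,0].min(),q[:,0].max(),'vmax',q[:,1].max())
h=cv2.cvtColor(S['color'],cv2.COLOR_RGB2HSV)[80:145,300:350]
m=(h[...,0]>125)&(h[...,0]<160)&(h[...,1]>100);r,c=np.where(m);r+=80;c+=300
print('seen v',r.min(),r.max());[print(v,c[r==v].min(),c[r==v].max()) for v in range(r.max()-5,r.max()+1)]
"
```

```text
pred base u 314.9484593826813 331.8984769010399 vmax 140.2064772110817
seen v 100 139
134 315 330
135 315 330
136 315 330
137 316 330
138 317 329
139 318 327
```

The observed base edges (315 to 330 px, v 139) match the prediction to within 1 px. Lowering and releasing.

Emit:
jog_arm --dr '[[0,0,0],[0,0,0],[0,0,0],[0,0,0],[0,0,0],[0,0,0],[0,0,0],[0,0,0],[0,0,0],[0,0,0]]' --translation '[[0.1,-0.22,0],[0,0,0.3],[0,0,0.6],[0,0,0.6],[0,0,0.6],[0,0,0.5],[0,0,0.3],[0,0,0.15],[0,0,0.1],[0,0,0]]' --jaw '[0.4,0.4,0.4,0.4,0.4,0.4,0.4,0.4,0.4,0.4]'

```text
clock: 10.25
position: [0.6295, 0.266, 0.0165]
ee_rot: [1.0, 0.013, 0.0, -0.0]
ft_force: [0.4, -1.2, -1.9]
grip_width: 0.525
grasp_force: 41.2
```

Emit:
jog_arm --dr '[[0,0,0],[0,0,0],[0,0,0],[0,0,0],[0,0,0],[0,0,0],[0,0,0],[0,0,0]]' --translation '[[0,0,0.04],[0,0,0],[0,0,0],[0,0,0],[0,0,0],[0,0,0],[0,0,-0.1],[0,0,-0.3]]' --jaw '[0.5,0.55,0.65,0.8,1,1,1,1]'

```text
clock: 11.05
position: [0.6289, 0.2657, 0.025]
ee_rot: [1.0, 0.013, -0.001, 0.0]
ft_force: [0.9, 0.2, 0.3]
grip_width: 0.998
grasp_force: 0.0
```

Emit:
jog_arm --dr '[[0,0,0],[0,0,0],[0,0,0],[0,0,0],[0,0,0],[0,0,0]]' --translation '[[0,0,-0.6],[0,0,-0.9],[0,0,-0.9],[0,0,-0.9],[0,0,-0.6],[0,0,0]]' --jaw '[1,1,1,1,1,1]'

```text
clock: 11.65
position: [0.6306, 0.2668, 0.1262]
ee_rot: [1.0, 0.013, 0.002, -0.001]
ft_force: [0.1, -0.4, 0.3]
grip_width: 1.001
grasp_force: 0.0
```

```bash
python3 go.py yellow; python3 -c "
from h import *
a=optics.camera('side')['color'][80:190,210:380]
cv2.imwrite('pics/p2.png',cv2.resize(a,(510,330))[:,:,::-1])"
```

```text
t 11.65 pos [0.6306 0.2668 0.1262] yaw 0.0252 tilt [0.0043 0.0018] grip 1.0008491198450091 0.0
yellow pick [ 0.4985 -0.2426] turn -2.07 xy-units at current yaw [-5.79 20.23] at final yaw [-8.64 19.19] z to .12,.047: [0.25 3.17]
yellow place [0.5605 0.2662] turn 0.01 xy-units at current yaw [-2.8  -0.05] at final yaw [-2.8  -0.05] z to .12,.047: [0.25 3.17]
yellow pick->place at yaw .0248 [  2.98 -20.29]
```

View pics/p2.png

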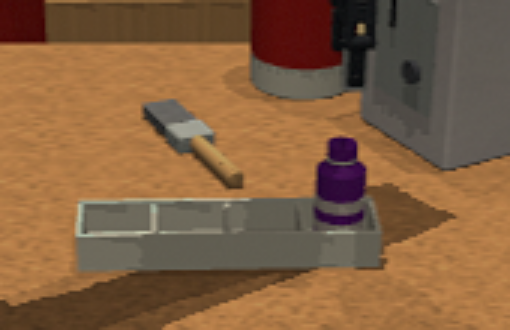

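Purple stands upright in the far compartment (340,190 in the crop). Next is yellow.

Emit:
jog_arm --dr '[[0,0,0],[0,0,0],[0,0,0],[0,0,0],[0,0,0],[0,0,0],[0,0,0],[0,0,0],[0,0,0],[0,0,0]]' --translation '[[-0.28,0.9,0],[-0.28,0.97,0],[-0.28,0.97,0],[-0.28,0.97,0],[-0.28,0.97,0],[-0.28,0.97,0],[-0.28,0.97,0],[-0.28,0.97,0],[-0.28,0.97,0],[-0.28,0.97,0]]' --jaw '[1,1,1,1,1,1,1,1,1,1]'

```text
clock: 12.7
position: [0.5643, 0.0223, 0.1215]
ee_rot: [1.0, 0.013, -0.001, 0.0]
ft_force: [0.0, -0.3, -0.9]
grip_width: 1.001
grasp_force: 0.0
```

Emit:
jog_arm --dr '[[0,0,0],[0,0,0],[0,0,0],[0,0,0],[0,0,0],[0,0,0],[0,0,0],[0,0,0],[0,0,0],[0,0,0]]' --translation '[[-0.28,0.97,0],[-0.28,0.97,0],[-0.28,0.97,0],[-0.28,0.97,0],[-0.28,0.97,0],[-0.28,0.97,0],[-0.28,0.97,0],[-0.28,0.97,0],[-0.28,0.97,0],[-0.28,0.97,0]]' --jaw '[1,1,1,1,1,1,1,1,1,1]'

```text
clock: 13.7
position: [0.5004, -0.2215, 0.1216]
ee_rot: [1.0, 0.013, -0.001, -0.0]
ft_force: [0.8, 0.0, -0.4]
grip_width: 1.002
grasp_force: 0.0
```

Emit:
jog_arm --dr '[[0,0,0],[0,0,-0.69],[0,0,-0.69],[0,0,-0.69],[0,0,0],[0,0,0]]' --translation '[[-0.19,0.9,0],[0,0,0],[0,0,0],[0,0,0],[0,0,0],[0,0,0]]' --jaw '[1,1,1,1,1,1]'

```text
clock: 14.3
position: [0.4969, -0.2431, 0.122]
ee_rot: [0.996, 0.084, -0.001, -0.0]
ft_force: [-0.8, 0.2, -0.7]
grip_width: 1.003
grasp_force: 0.0
```

```bash
python3 go.py yellow
```

```text
t 14.3 pos [ 0.4969 -0.2431  0.122 ] yaw 0.1683 tilt [-0.0011  0.0005] grip 1.0025246315467113 0.0
yellow pick [ 0.4985 -0.2426] turn -0.02 xy-units at current yaw [ 0.07 -0.01] at final yaw [ 0.07 -0.01] z to .12,.047: [0.08 3.  ]
yellow place [0.5605 0.2662] turn 2.05 xy-units at current yaw [  5.92 -19.66] at final yaw [  3.05 -20.31] z to .12,.047: [0.08 3.  ]
yellow pick->place at yaw .0248 [  2.98 -20.29]
```

Emit:
jog_arm --dr '[[0,0,0],[0,0,0],[0,0,0],[0,0,0],[0,0,0],[0,0,0],[0,0,0],[0,0,0]]' --translation '[[0.06,0,0.5],[0,0,0.8],[0,0,0.8],[0,0,0.8],[0,0,0.8],[0,0,0.4],[0,0,0.16],[0,0,0]]' --jaw '[1,1,1,1,1,1,1,1]'

```text
clock: 15.1
position: [0.4987, -0.2429, 0.0161]
ee_rot: [0.996, 0.085, -0.0, -0.0]
ft_force: [-0.3, -0.5, 0.1]
grip_width: 1.001
grasp_force: 0.0
```

Emit:
jog_arm --dr '[[0,0,0],[0,0,0],[0,0,0],[0,0,0],[0,0,0],[0,0,0]]' --translation '[[0,0,0],[0,0,0],[0,0,0],[0,0,0],[0,0,0],[0,0,0]]' --jaw '[0.75,0.6,0.45,0.4,0.4,0.4]'

```text
clock: 15.7
position: [0.4995, -0.2431, 0.0173]
ee_rot: [0.996, 0.085, 0.001, 0.0]
ft_force: [-0.4, 2.4, 6.7]
grip_width: 0.522
grasp_force: 40.7
```

Emit:
jog_arm --dr '[[0,0,0],[0,0,0],[0,0,0],[0,0,0],[0,0,0.5],[0,0,0.5],[0,0,0.5],[0,0,0.56],[0,0,0],[0,0,0]]' --translation '[[0,0,-0.2],[0,0,-0.5],[0,0,-0.7],[0,0,-0.7],[0,0,-0.7],[0,0,-0.4],[0,0,0],[0,0,0],[0.05,-0.5,0],[0.1,-0.8,0]]' --jaw '[0.4,0.4,0.4,0.4,0.4,0.4,0.4,0.4,0.4,0.4]'

```text
clock: 16.7
position: [0.5015, -0.2105, 0.0968]
ee_rot: [1.0, 0.013, 0.0, 0.0]
ft_force: [0.4, 0.9, -2.1]
grip_width: 0.529
grasp_force: 41.2
```

Emit:
jog_arm --dr '[[0,0,0],[0,0,0],[0,0,0],[0,0,0],[0,0,0],[0,0,0],[0,0,0],[0,0,0],[0,0,0],[0,0,0]]' --translation '[[0.14,-0.97,0],[0.14,-0.97,0],[0.14,-0.97,0],[0.14,-0.97,0],[0.14,-0.97,0],[0.14,-0.97,0],[0.14,-0.97,0],[0.14,-0.97,0],[0.14,-0.97,0],[0.14,-0.97,0]]' --jaw '[0.4,0.4,0.4,0.4,0.4,0.4,0.4,0.4,0.4,0.4]'

```text
clock: 17.7
position: [0.5301, 0.0348, 0.0968]
ee_rot: [1.0, 0.014, 0.0, 0.0]
ft_force: [0.2, 0.1, -2.1]
grip_width: 0.528
grasp_force: 41.2
```

Emit:
jog_arm --dr '[[0,0,0],[0,0,0],[0,0,0],[0,0,0],[0,0,0],[0,0,0],[0,0,0],[0,0,0],[0,0,0],[0,0,0]]' --translation '[[0.14,-0.97,0],[0.14,-0.97,0],[0.14,-0.97,0],[0.14,-0.97,0],[0.14,-0.97,0],[0.14,-0.97,0],[0.14,-0.97,0],[0.14,-0.97,0],[0.14,-0.8,0],[0.14,-0.6,0]]' --jaw '[0.4,0.4,0.4,0.4,0.4,0.4,0.4,0.4,0.4,0.4]'

```text
clock: 18.7
position: [0.5586, 0.2651, 0.0968]
ee_rot: [1.0, 0.014, -0.0, -0.0]
ft_force: [0.0, -0.3, -1.9]
grip_width: 0.521
grasp_force: 41.3
```

Emit:
jog_arm --dr '[[0,0,0],[0,0,0],[0,0,0]]' --translation '[[0,0,0],[0,0,0],[0,0,0]]' --jaw '[0.4,0.4,0.4]'

```text
clock: 19.0
position: [0.5597, 0.2614, 0.0963]
ee_rot: [1.0, 0.012, -0.0, 0.0]
ft_force: [0.5, -0.2, -1.5]
grip_width: 0.528
grasp_force: 41.3
```

```bash
python3 go.py yellow
```

```text
t 19.0 pos [0.5597 0.2614 0.0963] yaw 0.0248 tilt [-0.     -0.0009] grip 0.5275547389230741 41.316736510489136
yellow pick [ 0.4985 -0.2426] turn -2.07 xy-units at current yaw [-2.95 20.09] at final yaw [-5.81 19.46] z to .12,.047: [-0.95  1.97]
yellow place [0.5605 0.2662] turn 0.0 xy-units at current yaw [ 0.04 -0.19] at final yaw [ 0.04 -0.19] z to .12,.047: [-0.95  1.97]
yellow pick->place at yaw .0248 [  2.98 -20.29]
```

Emit:
jog_arm --dr '[[0,0,0],[0,0,0],[0,0,0],[0,0,0],[0,0,0],[0,0,0],[0,0,0],[0,0,0],[0,0,0],[0,0,0]]' --translation '[[0.04,-0.18,0],[0,0,0.3],[0,0,0.6],[0,0,0.6],[0,0,0.6],[0,0,0.5],[0,0,0.3],[0,0,0.15],[0,0,0.1],[0,0,0]]' --jaw '[0.4,0.4,0.4,0.4,0.4,0.4,0.4,0.4,0.4,0.4]'

```text
clock: 20.0
position: [0.5607, 0.2674, 0.0179]
ee_rot: [1.0, 0.013, 0.0, -0.0]
ft_force: [-0.2, 0.4, -1.8]
grip_width: 0.524
grasp_force: 41.3
```

Emit:
jog_arm --dr '[[0,0,0],[0,0,0],[0,0,0],[0,0,0],[0,0,0],[0,0,0],[0,0,0],[0,0,0]]' --translation '[[0,0,0.04],[0,0,0],[0,0,0],[0,0,0],[0,0,0],[0,0,0],[0,0,-0.1],[0,0,-0.3]]' --jaw '[0.5,0.55,0.65,0.8,1,1,1,1]'

```text
clock: 20.8
position: [0.56, 0.2669, 0.0263]
ee_rot: [1.0, 0.013, -0.001, 0.0]
ft_force: [0.1, -0.4, -0.9]
grip_width: 0.993
grasp_force: 0.0
```

Emit:
jog_arm --dr '[[0,0,0],[0,0,0],[0,0,0],[0,0,0],[0,0,0],[0,0,0]]' --translation '[[0,0,-0.6],[0,0,-0.9],[0,0,-0.9],[0,0,-0.9],[0,0,-0.6],[0,0,0]]' --jaw '[1,1,1,1,1,1]'

```text
clock: 21.4
position: [0.5616, 0.2681, 0.1272]
ee_rot: [1.0, 0.013, 0.002, -0.001]
ft_force: [-1.1, 0.4, -0.1]
grip_width: 1.004
grasp_force: 0.0
```

```bash
python3 go.py blue; python3 -c "
from h import *
a=optics.camera('side')['color'][80:190,210:380]
cv2.imwrite('pics/p3.png',cv2.resize(a,(510,330))[:,:,::-1])"
```

```text
t 21.4 pos [0.5616 0.2681 0.1272] yaw 0.0259 tilt [0.0041 0.0017] grip 1.003769910329366 0.0
blue pick [ 0.5649 -0.2313] turn -2.06 xy-units at current yaw [-0.39 19.97] at final yaw [-3.24 19.71] z to .12,.047: [0.29 3.21]
blue place [0.4925 0.2646] turn 0.02 xy-units at current yaw [-2.77  0.07] at final yaw [-2.77  0.07] z to .12,.047: [0.29 3.21]
blue pick->place at yaw .0248 [ -2.4 -19.9]
```

View pics/p3.png

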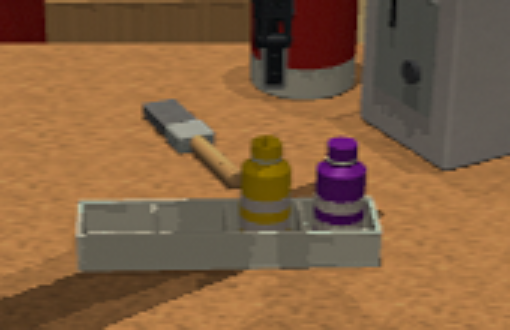

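Yellow and purple stand upright in their compartments, at (265,190) and (340,190). Next is blue.

Emit:
jog_arm --dr '[[0,0,0],[0,0,0],[0,0,0],[0,0,0],[0,0,0],[0,0,0],[0,0,0],[0,0,0],[0,0,0],[0,0,0]]' --translation '[[-0.03,0.92,0],[-0.03,0.97,0],[-0.03,0.97,0],[-0.03,0.97,0],[-0.03,0.97,0],[-0.03,0.97,0],[-0.03,0.97,0],[-0.03,0.97,0],[-0.03,0.97,0],[-0.03,0.97,0]]' --jaw '[1,1,1,1,1,1,1,1,1,1]'

```text
clock: 22.45
position: [0.5583, 0.0247, 0.1229]
ee_rot: [1.0, 0.013, -0.001, 0.0]
ft_force: [-0.0, -0.6, 0.1]
grip_width: 1.002
grasp_force: 0.0
```

Emit:
jog_arm --dr '[[0,0,0],[0,0,0],[0,0,0],[0,0,0],[0,0,0],[0,0,0],[0,0,0],[0,0,0],[0,0,0],[0,0,0]]' --translation '[[0,0.97,0],[0,0.97,0],[0,0.97,0],[0,0.97,0],[0,0.97,0],[0,0.97,0],[0,0.97,0],[0,0.97,0],[0,0.97,0],[0,0.97,0]]' --jaw '[1,1,1,1,1,1,1,1,1,1]'

```text
clock: 23.45
position: [0.5646, -0.2174, 0.1228]
ee_rot: [1.0, 0.013, -0.001, -0.0]
ft_force: [-0.7, -0.3, 0.2]
grip_width: 1.006
grasp_force: 0.0
```

Emit:
jog_arm --dr '[[0,0,0],[0,0,-0.69],[0,0,-0.69],[0,0,-0.69],[0,0,0],[0,0,0]]' --translation '[[0,0.62,0],[0,0,0],[0,0,0],[0,0,0],[0,0,0],[0,0,0]]' --jaw '[1,1,1,1,1,1]'

```text
clock: 24.05
position: [0.5656, -0.2317, 0.1236]
ee_rot: [0.996, 0.085, -0.0, -0.0]
ft_force: [-0.2, 0.2, 0.3]
grip_width: 1.0
grasp_force: 0.0
```

```bash
python3 go.py blue
```

```text
t 24.05 pos [ 0.5656 -0.2317  0.1236] yaw 0.1693 tilt [-0.0007  0.0004] grip 0.9998790502622001 0.0
blue pick [ 0.5649 -0.2313] turn -0.0 xy-units at current yaw [-0.03 -0.02] at final yaw [-0.03 -0.02] z to .12,.047: [0.15 3.07]
blue place [0.4925 0.2646] turn 2.07 xy-units at current yaw [  0.46 -20.06] at final yaw [ -2.43 -19.92] z to .12,.047: [0.15 3.07]
blue pick->place at yaw .0248 [ -2.4 -19.9]
```

Emit:
jog_arm --dr '[[0,0,0],[0,0,0],[0,0,0],[0,0,0],[0,0,0],[0,0,0],[0,0,0],[0,0,0]]' --translation '[[-0.03,0,0.5],[0,0,0.8],[0,0,0.8],[0,0,0.8],[0,0,0.8],[0,0,0.45],[0,0,0.18],[0,0,0]]' --jaw '[1,1,1,1,1,1,1,1]'

```text
clock: 24.85
position: [0.5649, -0.232, 0.0154]
ee_rot: [0.996, 0.085, -0.0, -0.0]
ft_force: [0.3, -0.1, -0.4]
grip_width: 1.004
grasp_force: 0.0
```

Emit:
jog_arm --dr '[[0,0,0],[0,0,0],[0,0,0],[0,0,0],[0,0,0],[0,0,0]]' --translation '[[0,0,0],[0,0,0],[0,0,0],[0,0,0],[0,0,0],[0,0,0]]' --jaw '[0.75,0.6,0.45,0.4,0.4,0.4]'

```text
clock: 25.45
position: [0.5658, -0.2321, 0.0169]
ee_rot: [0.996, 0.085, 0.001, 0.0]
ft_force: [-0.2, 1.9, 5.9]
grip_width: 0.525
grasp_force: 40.7
```

Emit:
jog_arm --dr '[[0,0,0],[0,0,0],[0,0,0],[0,0,0],[0,0,0.5],[0,0,0.5],[0,0,0.5],[0,0,0.56],[0,0,0],[0,0,0]]' --translation '[[0,0,-0.2],[0,0,-0.5],[0,0,-0.7],[0,0,-0.7],[0,0,-0.7],[0,0,-0.4],[0,0,0],[0,0,0],[-0.1,-0.5,0],[-0.12,-0.8,0]]' --jaw '[0.4,0.4,0.4,0.4,0.4,0.4,0.4,0.4,0.4,0.4]'

```text
clock: 26.45
position: [0.5581, -0.1996, 0.0957]
ee_rot: [1.0, 0.013, -0.0, 0.0]
ft_force: [-0.0, 0.8, -2.1]
grip_width: 0.522
grasp_force: 41.1
```

Emit:
jog_arm --dr '[[0,0,0],[0,0,0],[0,0,0],[0,0,0],[0,0,0],[0,0,0],[0,0,0],[0,0,0],[0,0,0],[0,0,0]]' --translation '[[-0.15,-0.97,0],[-0.15,-0.97,0],[-0.15,-0.97,0],[-0.15,-0.97,0],[-0.15,-0.97,0],[-0.15,-0.97,0],[-0.15,-0.97,0],[-0.15,-0.97,0],[-0.15,-0.97,0],[-0.15,-0.97,0]]' --jaw '[0.4,0.4,0.4,0.4,0.4,0.4,0.4,0.4,0.4,0.4]'

```text
clock: 27.45
position: [0.5134, 0.0443, 0.0959]
ee_rot: [1.0, 0.015, -0.0, 0.0]
ft_force: [0.6, 0.1, -1.8]
grip_width: 0.532
grasp_force: 41.1
```

Emit:
jog_arm --dr '[[0,0,0],[0,0,0],[0,0,0],[0,0,0],[0,0,0],[0,0,0],[0,0,0],[0,0,0],[0,0,0],[0,0,0]]' --translation '[[-0.15,-0.97,0],[-0.15,-0.97,0],[-0.15,-0.97,0],[-0.15,-0.97,0],[-0.08,-0.97,0],[0,-0.97,0],[0,-0.97,0],[0,-0.9,0],[0,-0.7,0],[0,-0.5,0]]' --jaw '[0.4,0.4,0.4,0.4,0.4,0.4,0.4,0.4,0.4,0.4]'

```text
clock: 28.45
position: [0.49, 0.2659, 0.0959]
ee_rot: [1.0, 0.015, -0.0, -0.0]
ft_force: [-0.0, 0.2, -2.3]
grip_width: 0.525
grasp_force: 41.1
```

Emit:
jog_arm --dr '[[0,0,0],[0,0,0],[0,0,0]]' --translation '[[0,0,0],[0,0,0],[0,0,0]]' --jaw '[0.4,0.4,0.4]'

```text
clock: 28.75
position: [0.492, 0.2621, 0.0958]
ee_rot: [1.0, 0.013, 0.0, 0.0]
ft_force: [-0.3, -0.5, -2.3]
grip_width: 0.525
grasp_force: 41.2
```

```bash
python3 go.py blue
```

```text
t 28.75 pos [0.492  0.2621 0.0958] yaw 0.0255 tilt [ 0.     -0.0009] grip 0.5254792500693765 41.193687911927555
blue pick [ 0.5649 -0.2313] turn -2.06 xy-units at current yaw [ 2.41 19.81] at final yaw [-0.45 19.95] z to .12,.047: [-0.97  1.95]
blue place [0.4925 0.2646] turn 0.01 xy-units at current yaw [ 0.02 -0.1 ] at final yaw [ 0.02 -0.1 ] z to .12,.047: [-0.97  1.95]
blue pick->place at yaw .0248 [ -2.4 -19.9]
```

Emit:
jog_arm --dr '[[0,0,0],[0,0,0],[0,0,0],[0,0,0],[0,0,0],[0,0,0],[0,0,0],[0,0,0],[0,0,0],[0,0,0]]' --translation '[[0.02,-0.1,0],[0,0,0.3],[0,0,0.6],[0,0,0.6],[0,0,0.6],[0,0,0.5],[0,0,0.3],[0,0,0.15],[0,0,0.1],[0,0,0]]' --jaw '[0.4,0.4,0.4,0.4,0.4,0.4,0.4,0.4,0.4,0.4]'

```text
clock: 29.75
position: [0.4926, 0.2661, 0.0174]
ee_rot: [1.0, 0.013, 0.0, -0.0]
ft_force: [0.1, 0.7, -2.4]
grip_width: 0.524
grasp_force: 41.2
```

Emit:
jog_arm --dr '[[0,0,0],[0,0,0],[0,0,0],[0,0,0],[0,0,0],[0,0,0],[0,0,0],[0,0,0]]' --translation '[[0,0,0.04],[0,0,0],[0,0,0],[0,0,0],[0,0,0],[0,0,0],[0,0,-0.1],[0,0,-0.3]]' --jaw '[0.5,0.55,0.65,0.8,1,1,1,1]'

```text
clock: 30.55
position: [0.4919, 0.2655, 0.0259]
ee_rot: [1.0, 0.013, -0.001, 0.0]
ft_force: [0.1, 0.2, 0.4]
grip_width: 0.999
grasp_force: 0.0
```

Emit:
jog_arm --dr '[[0,0,0],[0,0,0],[0,0,0],[0,0,0],[0,0,0],[0,0,0],[0,0,0]]' --translation '[[0,0,-0.6],[0,0,-0.9],[0,0,-0.9],[0,0,-0.9],[0,0,-0.6],[0,0,0],[0,0,0]]' --jaw '[1,1,1,1,1,1,1]'

```text
clock: 31.25
position: [0.4923, 0.2657, 0.1235]
ee_rot: [1.0, 0.013, 0.0, 0.0]
ft_force: [-1.0, -0.7, -0.7]
grip_width: 0.993
grasp_force: 0.0
```

```bash
python3 go.py green; python3 -c "
from h import *
a=optics.camera('side')['color'][80:190,210:380]
cv2.imwrite('pics/p4.png',cv2.resize(a,(510,330))[:,:,::-1])"
```

```text
t 31.25 pos [0.4923 0.2657 0.1235] yaw 0.0265 tilt [ 0.0003 -0.0002] grip 0.9931867271857252 0.0
green pick [ 0.6318 -0.2203] turn -2.05 xy-units at current yaw [ 5.06 19.58] at final yaw [ 2.22 20.1 ] z to .12,.047: [0.14 3.06]
green place [0.4245 0.2629] turn 0.02 xy-units at current yaw [-2.71  0.04] at final yaw [-2.71  0.04] z to .12,.047: [0.14 3.06]
green pick->place at yaw .0248 [ -7.81 -19.53]
```

View pics/p4.png

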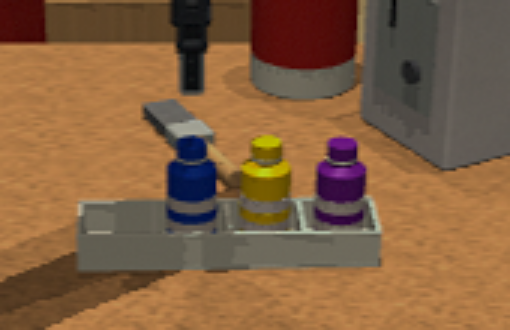

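Three are placed upright: blue (191,190), yellow (265,190) and purple (340,190) in the crop. Last is green.

Emit:
jog_arm --dr '[[0,0,0],[0,0,0],[0,0,0],[0,0,0],[0,0,0],[0,0,0],[0,0,0],[0,0,0],[0,0,0],[0,0,0]]' --translation '[[0.25,0.92,0],[0.25,0.97,0],[0.25,0.97,0],[0.25,0.97,0],[0.25,0.97,0],[0.25,0.97,0],[0.25,0.97,0],[0.25,0.97,0],[0.25,0.97,0],[0.25,0.97,0]]' --jaw '[1,1,1,1,1,1,1,1,1,1]'

```text
clock: 32.3
position: [0.5606, 0.0252, 0.1223]
ee_rot: [1.0, 0.013, -0.001, -0.0]
ft_force: [-0.3, 0.4, 0.5]
grip_width: 0.998
grasp_force: 0.0
```

Emit:
jog_arm --dr '[[0,0,0],[0,0,0],[0,0,0],[0,0,0],[0,0,0],[0,0,0],[0,0,0],[0,0,0],[0,0,0],[0,0,0]]' --translation '[[0.25,0.97,0],[0.25,0.97,0],[0.25,0.97,0],[0.25,0.97,0],[0.25,0.97,0],[0.25,0.97,0],[0.25,0.97,0],[0.25,0.97,0],[0.25,0.97,0],[0.25,0.9,0]]' --jaw '[1,1,1,1,1,1,1,1,1,1]'

```text
clock: 33.3
position: [0.6295, -0.2138, 0.122]
ee_rot: [1.0, 0.013, -0.001, -0.0]
ft_force: [-0.1, 0.2, 0.0]
grip_width: 1.0
grasp_force: 0.0
```

Emit:
jog_arm --dr '[[0,0,0],[0,0,-0.69],[0,0,-0.69],[0,0,-0.69],[0,0,0],[0,0,0]]' --translation '[[0.06,0.3,0],[0,0,0],[0,0,0],[0,0,0],[0,0,0],[0,0,0]]' --jaw '[1,1,1,1,1,1]'

```text
clock: 33.9
position: [0.6315, -0.2193, 0.1231]
ee_rot: [0.996, 0.085, -0.0, -0.0]
ft_force: [0.3, 0.7, -0.2]
grip_width: 1.0
grasp_force: 0.0
```

```bash
python3 go.py green
```

```text
t 33.9 pos [ 0.6315 -0.2193  0.1231] yaw 0.1705 tilt [-0.0008  0.0005] grip 1.0004647664143222 0.0
green pick [ 0.6318 -0.2203] turn 0.02 xy-units at current yaw [0.   0.04] at final yaw [0.   0.04] z to .12,.047: [0.12 3.04]
green place [0.4245 0.2629] turn 2.09 xy-units at current yaw [ -4.89 -20.41] at final yaw [ -7.8  -19.49] z to .12,.047: [0.12 3.04]
green pick->place at yaw .0248 [ -7.81 -19.53]
```

Emit:
jog_arm --dr '[[0,0,0],[0,0,0],[0,0,0],[0,0,0],[0,0,0],[0,0,0],[0,0,0],[0,0,0]]' --translation '[[0,0.04,0.5],[0,0,0.8],[0,0,0.8],[0,0,0.8],[0,0,0.8],[0,0,0.45],[0,0,0.16],[0,0,0]]' --jaw '[1,1,1,1,1,1,1,1]'

```text
clock: 34.7
position: [0.6318, -0.221, 0.0155]
ee_rot: [0.996, 0.085, -0.0, -0.0]
ft_force: [0.9, 0.5, 1.0]
grip_width: 1.002
grasp_force: 0.0
```

Emit:
jog_arm --dr '[[0,0,0],[0,0,0],[0,0,0],[0,0,0],[0,0,0],[0,0,0]]' --translation '[[0,0,0],[0,0,0],[0,0,0],[0,0,0],[0,0,0],[0,0,0]]' --jaw '[0.75,0.6,0.45,0.4,0.4,0.4]'

```text
clock: 35.3
position: [0.6327, -0.2209, 0.017]
ee_rot: [0.996, 0.086, 0.001, 0.0]
ft_force: [-1.1, 1.3, 5.4]
grip_width: 0.527
grasp_force: 40.7
```

Emit:
jog_arm --dr '[[0,0,0],[0,0,0],[0,0,0],[0,0,0],[0,0,0.5],[0,0,0.5],[0,0,0.5],[0,0,0.56],[0,0,0],[0,0,0]]' --translation '[[0,0,-0.2],[0,0,-0.5],[0,0,-0.7],[0,0,-0.7],[0,0,-0.7],[0,0,-0.4],[0,0,0],[0,0,0],[-0.3,-0.5,0],[-0.45,-0.8,0]]' --jaw '[0.4,0.4,0.4,0.4,0.4,0.4,0.4,0.4,0.4,0.4]'

```text
clock: 36.3
position: [0.6125, -0.1902, 0.0971]
ee_rot: [1.0, 0.012, 0.001, 0.0]
ft_force: [-0.1, -0.4, -1.1]
grip_width: 0.526
grasp_force: 41.0
```

Emit:
jog_arm --dr '[[0,0,0],[0,0,0],[0,0,0],[0,0,0],[0,0,0],[0,0,0],[0,0,0],[0,0,0],[0,0,0],[0,0,0]]' --translation '[[-0.55,-0.97,0],[-0.55,-0.97,0],[-0.55,-0.97,0],[-0.55,-0.97,0],[-0.55,-0.97,0],[-0.55,-0.97,0],[-0.55,-0.97,0],[-0.55,-0.97,0],[-0.55,-0.97,0],[-0.55,-0.97,0]]' --jaw '[0.4,0.4,0.4,0.4,0.4,0.4,0.4,0.4,0.4,0.4]'

```text
clock: 37.3
position: [0.4681, 0.0505, 0.0972]
ee_rot: [1.0, 0.013, 0.001, 0.0]
ft_force: [0.1, 0.8, -1.7]
grip_width: 0.526
grasp_force: 41.0
```

Emit:
jog_arm --dr '[[0,0,0],[0,0,0],[0,0,0],[0,0,0],[0,0,0],[0,0,0],[0,0,0],[0,0,0],[0,0,0],[0,0,0]]' --translation '[[-0.5,-0.97,0],[-0.5,-0.97,0],[-0.4,-0.97,0],[-0.16,-0.97,0],[0,-0.97,0],[0,-0.97,0],[0,-0.9,0],[0,-0.8,0],[0,-0.6,0],[0,-0.3,0]]' --jaw '[0.4,0.4,0.4,0.4,0.4,0.4,0.4,0.4,0.4,0.4]'

```text
clock: 38.3
position: [0.4236, 0.2605, 0.0971]
ee_rot: [1.0, 0.014, 0.001, -0.0]
ft_force: [0.2, -0.4, -1.9]
grip_width: 0.524
grasp_force: 41.1
```

Emit:
jog_arm --dr '[[0,0,0],[0,0,0],[0,0,0]]' --translation '[[0,0,0],[0,0,0],[0,0,0]]' --jaw '[0.4,0.4,0.4]'

```text
clock: 38.6
position: [0.4238, 0.2578, 0.0959]
ee_rot: [1.0, 0.013, 0.0, 0.0]
ft_force: [0.0, 0.3, -2.5]
grip_width: 0.526
grasp_force: 41.1
```

```bash
python3 go.py green
```

```text
t 38.6 pos [0.4238 0.2578 0.0959] yaw 0.0258 tilt [ 0.0003 -0.0007] grip 0.5260978838774533 41.07409777119756
green pick [ 0.6318 -0.2203] turn -2.06 xy-units at current yaw [ 7.82 19.33] at final yaw [ 4.98 20.25] z to .12,.047: [-0.96  1.96]
green place [0.4245 0.2629] turn 0.01 xy-units at current yaw [ 0.03 -0.2 ] at final yaw [ 0.03 -0.2 ] z to .12,.047: [-0.96  1.96]
green pick->place at yaw .0248 [ -7.81 -19.53]
```

Emit:
jog_arm --dr '[[0,0,0],[0,0,0],[0,0,0],[0,0,0],[0,0,0],[0,0,0],[0,0,0],[0,0,0],[0,0,0],[0,0,0]]' --translation '[[0.03,-0.16,0],[0,0,0.3],[0,0,0.6],[0,0,0.6],[0,0,0.6],[0,0,0.5],[0,0,0.3],[0,0,0.15],[0,0,0.1],[0,0,0]]' --jaw '[0.4,0.4,0.4,0.4,0.4,0.4,0.4,0.4,0.4,0.4]'

```text
clock: 39.6
position: [0.4245, 0.2631, 0.0173]
ee_rot: [1.0, 0.014, 0.0, -0.0]
ft_force: [0.3, 0.8, -3.0]
grip_width: 0.524
grasp_force: 41.1
```

Emit:
jog_arm --dr '[[0,0,0],[0,0,0],[0,0,0],[0,0,0],[0,0,0],[0,0,0],[0,0,0],[0,0,0]]' --translation '[[0,0,0.04],[0,0,0],[0,0,0],[0,0,0],[0,0,0],[0,0,0],[0,0,-0.1],[0,0,-0.3]]' --jaw '[0.5,0.55,0.65,0.8,1,1,1,1]'

```text
clock: 40.4
position: [0.4237, 0.2626, 0.026]
ee_rot: [1.0, 0.014, -0.001, 0.0]
ft_force: [0.8, 0.0, 0.5]
grip_width: 1.003
grasp_force: 0.0
```

Emit:
jog_arm --dr '[[0,0,0],[0,0,0],[0,0,0],[0,0,0],[0,0,0],[0,0,0],[0,0,0]]' --translation '[[0,0,-0.6],[0,0,-0.9],[0,0,-0.9],[0,0,-0.9],[0,0,-0.6],[0,0,0],[0,0,0]]' --jaw '[1,1,1,1,1,1,1]'

```text
clock: 41.1
position: [0.4242, 0.2627, 0.1235]
ee_rot: [1.0, 0.014, 0.0, 0.0]
ft_force: [-0.5, 0.0, -0.5]
grip_width: 1.001
grasp_force: 0.0
```

Emit:
jog_arm --dr '[[0,0,0],[0,0,0],[0,0,0],[0,0,0],[0,0,0],[0,0,0],[0,0,0],[0,0,0],[0,0,0],[0,0,0]]' --translation '[[0,0.9,0],[0,0.9,0],[0,0.9,0],[0,0.9,0],[0,0.9,0],[0,0.9,0],[0,0.9,0],[0,0.9,0],[0,0.9,0],[0,0,0]]' --jaw '[1,1,1,1,1,1,1,1,1,1]'

```text
clock: 42.1
position: [0.429, 0.0574, 0.1224]
ee_rot: [1.0, 0.012, -0.001, 0.0]
ft_force: [0.1, -0.0, -0.3]
grip_width: 1.002
grasp_force: 0.0
```

```bash
python3 -c "
from h import *
T=optics.camera('top');a=optics.camera('side')['color'][80:190,210:380];b=T['color'][140:310,90:190]
cv2.imwrite('pics/p5.png',np.hstack([cv2.resize(a,(464,500)),cv2.resize(b,(294,500))])[:,:,::-1])
Wp=[.5265,.2654,.0248]
for x in(.102,.034,-.034,-.102):print(((proj(T,[world(Wp,x,0,.11)])-[90,140])*2.94).round())
"
```

```text
[[94. 80.]]
[[ 90. 192.]]
[[ 86. 306.]]
[[ 82. 422.]]
```

View pics/p5.png

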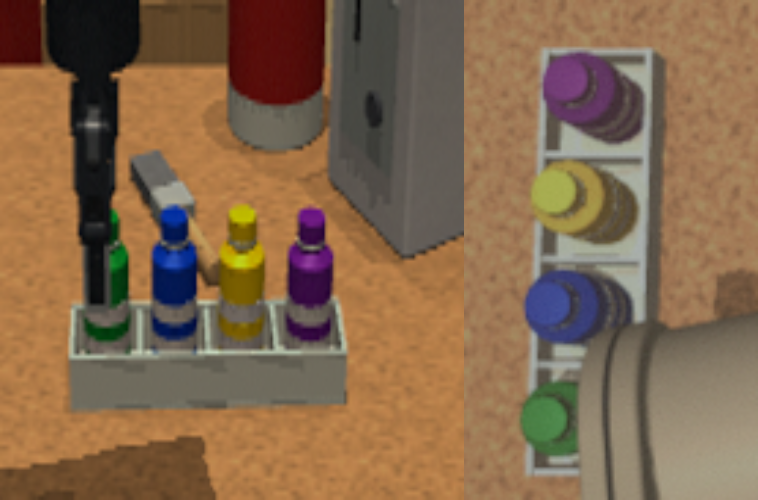

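From near to far the bottles read green, blue, yellow, purple, all upright. In the top view the cap centres are within 3 px (about 5 mm) of target, and the gripper is clear.

```bash
python3 -c "
from workcell import manip
print(manip.hand_in())"
```

```text
the job is handed in; nothing more can be done
None
```

All four bottles stand upright in the white rack in reverse order (near to far: green, blue, yellow, purple), within about 5 mm of their compartment centres in the last pictures, and the job is handed in at about 42 s; hand-in returned no verdict.

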